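# Press the lid home on a tea tin

### The arm

A 6-joint arm with a two-finger parallel gripper is mounted at the origin on the work surface. World frame = base frame: x ahead of the robot, y to its left, z up, the work surface at z = 0. Lengths are in m, angles in rad, forces in N, time in s.
With the tool pointing down it reaches from about 0.2 to 0.875 m from the base axis. Payload 3.4 kg.
Tool frame: the origin (TCP) lies between the finger pads; the fingertips stand 25 mm ahead of it and the grasp point (between the pads) lies 6 mm ahead of it (r.nose_length is the z of the fingertips in the tool frame, in m); z points along the fingers, x is the direction in which the jaws open and shut, and the axes are right-handed (so a half turn about z gives the same grasp; the last joint's range is limited). The gripper opens to 94 mm and grips with 3 to 60 N. Pads are 16 mm wide; open, the fingers measure 119 mm over their backs; the gripper's body (75 mm by 177 mm) begins 78 mm behind the grasp point.
Start: joints at [1.016, 0.276, 1.505, -0, 1.361, -0.121], TCP at [0.242, 0.522, 0.23] pointing down, gripper open.
Joint ranges: [-2.89, 2.89], [-0.75, 2.08], [0.22, 2.7], [-1.18, 4.32], [0.11, 2.71], [-2.7, 2.7]. Speed limits (rad/s): [2.57, 2.57, 3.14, 3.14, 3.14, 3.14].

### API

Orientations are given as a unit quaternion [w, x, y, z].
In Python, from plant import r, gripper_to, inverse_kinematics, vision, models, telemetry gives the robot as it stands. Calls block until the motion is done:
- r.move_to(position, orientation): joint-space move of the TCP to a pose.
- r.move_l(position, rot=None, vel=0.15, guard=None): straight line of the TCP; rot=None keeps the orientation; vel is the mean speed in m/s. With guard (N) it stops when the force on the tool has changed by that much, and returns True; else False.
- r.movej(angles): joint-space move.
- gripper_to(opening, f_grip=None): finger opening in m; f_grip is the grip in N (None keeps the last); returns when the fingers have stopped.
- r.hold(seconds).
- inverse_kinematics(position, orientation): joint angles nearest the present ones, or None.
- vision.snapshot(name): name is "scene" or "top" or "wrist"; returns the picture (420x560x3 uint8, red, green, blue); there is no depth.
- vision.get_calibration(name): a dict with "fx", "fy", "cx", "cy" (pixels), "position" and "orientation" of the camera in the world. Camera axes: x right, y down, z forward; pixel columns grow to the right and rows downward; lengths in m; the calibration is good to about 2 mm. The wrist camera is an equidistant fisheye: a pixel r from the principal point sees the ray r / f radians off the axis. A picture is of the moment at which its call begins: read the wrist's pose just before it. get_calibration takes no time and is no camera call; for the wrist camera it gives the pose at the moment of the call.
A pose or a line that the arm cannot do raises r.PlanningError and nothing moves.
- r.sign_off(): hands the job in, once; it reports no verdict.
Trained networks look in the newest picture that a camera, given by its name, has taken for a name from the list of things; names that differ only in an ending like _2 or _b are one class to them, and where a whole thing is asked for, a point or a joint stands for the part that bears it (a point fixed in the world has none). Each returns a list of dicts, best first, with "score" (0 to 1); they miss things now and then, are a little off and sometimes report something else, mostly with a low value. They report only what shows in the picture. A call takes as long as a camera call.
- models.boxes_of(thing, camera): "at" ([x, y, z] in m, in world coordinates, good to about 4 mm: the middle of the surface that is visible of it).
- models.regions_of(thing, camera): "pixels" (420x560 bool, what is visible of it).
- models.mark_of(thing, camera): "at" ([x, y, z] in m, in world coordinates, good to about 4 mm: a listed point, or the origin of a listed thing).
Readings, each from a call of its own:
- telemetry.current_t(): time.
- telemetry.current_joints(): joint angles.
- telemetry.current_dq(): joint speeds.
- telemetry.current_joint_efforts(): joint torques, N m.
- telemetry.current_ee_pos(): TCP position.
- telemetry.current_tool_rot(): TCP orientation.
- telemetry.current_wrist_force(): force on the tool from outside, world axes, zero at the start.
- telemetry.current_torque(): the same for the moment, N m.
- telemetry.current_opening(): finger opening in m.
Only numpy, scipy, OpenCV 4.12 (cv2) and the standard library are available. Lean on these libraries where they do the work, as an engineer would, in place of code of your own. Each camera call takes 0.05 s, during which the arm holds its last target. There are 200 camera calls.

### The job

One of the two blue tea tins still has its lid standing proud. Stand that tin squarely in the middle of the press's small steel table, against the low back fence, let go of it, then swing the red-handled lever down until the lid is fully home and you feel it stop, without forcing it (the tin would crush). Ease the lever back up to its rest rather than letting it snap, leave the closed tin standing in the press, and leave the finished tin, the cup and the bowl alone.

Things in the scene. Friction and masses are not known exactly. Their poses are not given: they have to be found in the camera images.
- press: Green hand lid press, fixed; open front faces its own -x (robot side). Origin on the work surface below the ram. Base plate x -80..+140, y +-85, 20 mm high; column x +73..+118, y +-35; head overhanging the table x -35..+115, y +-35, z 215..310 mm: a gripper pointing straight down does not fit over the table; one tilted 35-45 degrees, leaning back out of the front, does.
- anvil: The press's small steel table, fixed, 90 (x) by 100 (y) mm, 14 mm thick; origin at the centre of its top face, below the ram; axes as the press. Its height is set 40 to 52 mm above the work surface. Low dark fence along its back: front face at x = +31.5 mm, 20 mm high.
- ram: Round black foot of the ram, 40 mm across, 12 mm thick, on an 18 mm stem; origin at the centre of its flat underside, 190 mm above the work surface when the lever is at rest. The lever drives it straight down 50 mm per rad.
- lever (a joint): Lever angle, rad: 0 = at rest, up; grows as the handle swings down; own end at 1.35, but the lid, once home, stops it somewhere from 0.9 to 1.2. Sprung upward: 3 to 5 N at the handle, about 9 N while the lid goes in, then a steep rise: 16 to 20 N proves the lid home, above 35 N may crush the tin. Let go when down it snaps back (over 3 rad/s).
- lever_grip (a point): Centre of the lever's red handle, a round bar 24 mm thick and 110 mm long along the press's y axis, at the end of a lever of 170 mm. At rest 344 mm above the work surface, 130 mm in front of the hinge. Turns with the lever.
- lever_hinge (a point): Point on the lever's hinge line (parallel to the press's y axis), beside the head, level with the handle's middle, 235 mm above the work surface. At rest the lever points forward (-x of the press) and 40 degrees (0.70 rad) up.
- tin: Blue tea tin 60 x 60 mm, 88 mm high, pale band round it, about 0.35 kg; origin at the centre of its underside, z up. Its lid, 50 x 50 mm, brass-coloured with an orange seal below that shows only while the lid stands proud, sticks up 14 to 11 mm before pressing and 4 mm when home. Grip it by two facing sides.
- lid_top (a point): Centre of the lid's top face on the tin to be closed: about 100 mm above the tin's underside before, 92 mm when home. The lid is stiff: it takes about 30 N to move.
- lid (a joint): How far the lid has been pressed in, m: 0 to 0.003 at the start, 0.010 = fully home.
- finished_tin: Bystander: the same tin already closed, its lid only 4 mm proud; origin at the centre of its underside.
- cup: Bystander: white mug, 72 mm across, 70 mm high; origin at the centre of its underside.
- bowl: Bystander: glass bowl, 110 mm across, 50 mm high; origin at the centre of its underside.

How it is judged:
On the way, in this order (a step that is already met when the one before it is completed fails the run):
1. the tin stands squarely on the press table, let go, its lid still proud (x of tin in the frame of anvil between -0.012 and 0.012 m and y of tin in the frame of anvil between -0.012 and 0.012 m and z of tin in the frame of anvil between -0.005 and 0.005 m and angle between tin's own z axis and vertical below 0.06 rad and (angle between the x axis of tin and the x axis of anvil, either way round below 0.2 rad or angle between the x axis of tin and the y axis of anvil, either way round below 0.2 rad) and contact force between the fingers and tin below 0.1 N and value of joint lid below 0.005 m and value of joint lever below 0.1 rad), for 0.2 s.
2. the lever, swung down, presses the lid fully home (x of tin in the frame of anvil between -0.012 and 0.012 m and y of tin in the frame of anvil between -0.012 and 0.012 m and z of tin in the frame of anvil between -0.005 and 0.005 m and angle between tin's own z axis and vertical below 0.06 rad and (angle between the x axis of tin and the x axis of anvil, either way round below 0.2 rad or angle between the x axis of tin and the y axis of anvil, either way round below 0.2 rad) and value of joint lid above 0.0088 m and contact force between ram and tin above 15 N and value of joint lever above 0.8 rad), for 0.05 s.
3. the lever is back up at its rest (value of joint lever below 0.05 rad), for 0.2 s.
At the end, for the whole second after the job is handed in: The tin stands upright and at rest on the press table, within 12 mm of its centre each way and within 0.2 rad of square, its lid home (within 1.2 mm), the lever back up at rest (within 0.05 rad) (x of tin in the frame of anvil between -0.012 and 0.012 m and y of tin in the frame of anvil between -0.012 and 0.012 m and z of tin in the frame of anvil between -0.005 and 0.005 m and angle between tin's own z axis and vertical below 0.06 rad and (angle between the x axis of tin and the x axis of anvil, either way round below 0.2 rad or angle between the x axis of tin and the y axis of anvil, either way round below 0.2 rad) and value of joint lid above 0.0088 m and value of joint lever below 0.05 rad and linear speed of tin below 0.02 m/s); the robot touches nothing.
It fails at once if the ram crushes the tin (over 140 N) (contact force between ram and tin above 140 N).
It fails at once if the lever snaps back (faster than 3 rad/s) (velocity of joint lever below -3 rad/s).
It fails at once if the finished tin is moved over 25 mm or tipped (distance of finished_tin from where it was at the start of the episode above 0.025 m or angle between finished_tin's own z axis and vertical above 0.3 rad).
It fails at once if the cup is moved over 25 mm or tipped (distance of cup from where it was at the start of the episode above 0.025 m or angle between cup's own z axis and vertical above 0.3 rad).
It fails at once if the bowl is moved over 25 mm or tipped (distance of bowl from where it was at the start of the episode above 0.025 m or angle between bowl's own z axis and vertical above 0.3 rad).
It also fails if it takes over 72 s, if anything falls off the work surface, if the arm or the gripper's body presses on something with over 40 N, if the wrist force passes 120 N, or if a joint passes its speed limit or range.

## Working session

There is one attempt and no reset: what is moved stays moved. The work goes in short steps, each a Python script; the robot and the scene stay as the last script left them, time stands still between calls to the robot, and variables do not carry over. Pictures are saved under pics/ and viewed, about 8 in all and at most 12, crops included, and the job is handed in when it is done.

```bash
ls; mkdir -p pics
python3 - <<'E'
from plant import r, vision, models, telemetry
import cv2, numpy as np
for c in ["scene","top"]:
    im=vision.snapshot(c); cv2.imwrite(f"pics/{c}0.png",im[:,:,::-1])
    k=vision.get_calibration(c); print(c,{a:np.round(b,3) for a,b in k.items()})
    for t in ["tin","finished_tin","lid_top","press","anvil","ram","lever_grip","lever_hinge","cup","bowl"]:
        print(t,[(np.round(d["at"],3),round(d["score"],2)) for d in models.mark_of(t,c)])
print(telemetry.current_t())
a=cv2.imread("pics/scene0.png");b=cv2.imread("pics/top0.png")
cv2.imwrite("pics/both0.png",cv2.resize(np.vstack([a,b]),None,fx=.714,fy=.714))
E
```

```text
pics
scene {'fx': np.float64(428.891), 'fy': np.float64(428.891), 'cx': np.float64(273.879), 'cy': np.float64(204.662), 'position': array([ 1.182, -0.328,  0.931]), 'orientation': array([-0.321,  0.8  ,  0.469, -0.191])}
tin [(array([ 0.482,  0.364, -0.   ]), 0.7)]
finished_tin [(array([0.509, 0.166, 0.001]), 0.79)]
lid_top [(array([0.478, 0.369, 0.098]), 0.61)]
press [(array([ 0.625, -0.037, -0.002]), 0.63), (array([0.508, 0.166, 0.005]), 0.29)]
anvil [(array([ 0.623, -0.034,  0.044]), 0.63)]
ram []
lever_grip [(array([ 0.622, -0.035,  0.045]), 0.64), (array([ 0.479, -0.134,  0.346]), 0.55)]
lever_hinge []
cup [(array([ 0.73 ,  0.256, -0.003]), 0.88)]
bowl [(array([ 0.451, -0.332, -0.004]), 0.62)]
top {'fx': np.float64(537.162), 'fy': np.float64(537.162), 'cx': np.float64(272.061), 'cy': np.float64(212.266), 'position': array([ 0.312, -0.003,  1.726]), 'orientation': array([ 0.062, -0.703,  0.705, -0.065])}
tin [(array([0.477, 0.368, 0.002]), 0.56)]
finished_tin [(array([0.504, 0.164, 0.001]), 0.87), (array([ 0.482, -0.14 ,  0.344]), 0.5)]
lid_top [(array([0.483, 0.372, 0.096]), 0.76), (array([ 0.485, -0.137,  0.346]), 0.34)]
press [(array([ 0.628, -0.038, -0.002]), 0.79)]
anvil [(array([ 0.624, -0.036,  0.041]), 0.78), (array([ 0.482, -0.14 ,  0.343]), 0.74)]
ram []
lever_grip [(array([ 0.482, -0.139,  0.344]), 0.88)]
lever_hinge [(array([ 0.479,  0.368, -0.   ]), 0.5)]
cup [(array([0.733, 0.256, 0.002]), 0.88)]
bowl [(array([ 0.454, -0.332,  0.006]), 0.94), (array([ 0.482, -0.138,  0.343]), 0.61)]
1.1
```

View pics/both0.png

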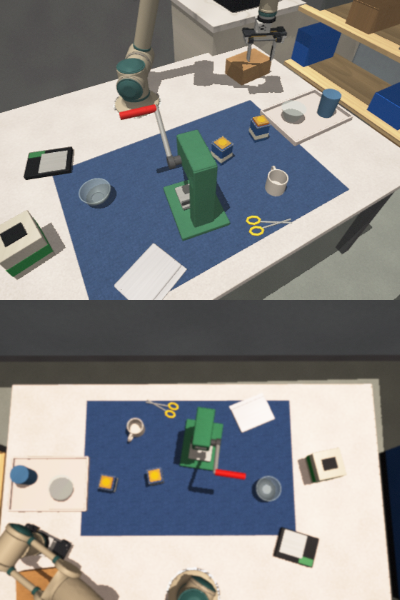

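Run:
```python
from plant import r, vision, models
import cv2, numpy as np
from scipy.spatial.transform import Rotation as R
def back(px,c,z):
    k=vision.get_calibration(c);q=k["orientation"];M=R.from_quat(np.r_[q[1:],q[0]])
    p=np.c_[(px[:,0]-k["cx"])/k["fx"],(px[:,1]-k["cy"])/k["fy"],np.ones(len(px))];d=M.apply(p);o=np.array(k["position"])
    return (o+d*((z-o[2])/d[:,2:]))[:,:2]
for c in ["top","scene"]:
  vision.snapshot(c)
  for t,z in [("tin",.088),("lid_top",.1),("finished_tin",.09),("lever_grip",.344),("anvil",.045),("press",.31)]:
    for reg in models.regions_of(t,c)[:2]:
        m=reg["pixels"].astype(np.uint8); ys,xs=np.nonzero(m)
        w=back(np.c_[xs,ys].astype(float),c,z).astype(np.float32)
        (cx,cy),s,a=cv2.minAreaRect(w*1000)
        print(c,t,round(reg["score"],2),"px",xs.mean().round(),ys.mean().round(),len(xs),"c",round(cx),round(cy),"size",np.round(s),"ang",round(a,1))
```

```text
top tin 0.76 px 152.0 256.0 516 c 475 357 size [82. 63.] ang 75.9
top lid_top 0.56 px 149.0 255.0 280 c 477 363 size [51. 51.] ang 80.4
top finished_tin 0.6 px 218.0 247.0 448 c 503 155 size [69. 65.] ang 9.3
top lever_grip 0.69 px 315.0 233.0 697 c 517 -112 size [176.  91.] ang 34.3
top anvil 0.58 px 280.0 217.0 507 c 606 -37 size [102.  62.] ang 83.6
top press 0.83 px 287.0 200.0 3948 c 606 -91 size [246. 257.] ang 82.6
scene tin 0.64 px 362.0 180.0 822 c 506 338 size [ 77. 159.] ang 43.9
scene lid_top 0.7 px 364.0 169.0 283 c 482 360 size [60. 65.] ang 77.1
scene finished_tin 0.66 px 310.0 210.0 895 c 537 139 size [ 80. 145.] ang 54.8
scene lever_grip 0.93 px 213.0 178.0 1271 c 586 -157 size [117. 267.] ang 77.4
scene lever_grip 0.43 px 310.0 210.0 1020 c 732 -3 size [ 61. 104.] ang 52.2
scene anvil 0.62 px 257.0 274.0 558 c 622 -74 size [ 51. 107.] ang 61.7
scene press 0.93 px 266.0 252.0 8915 c 660 -99 size [187. 494.] ang 87.5
```

The scene shows the press (full-res ~ (266,252)), its red handle at about (195,157), the two tins at (310,210) and (362,180), the mug at (388,252) and the bowl at (133,268). Next I'll take close-ups with the wrist camera to decide which tin is proud and refine the yaws.

```bash
cat > h.py <<'E'
from plant import r, gripper_to, inverse_kinematics, vision, models, telemetry as T
import cv2, numpy as np
from scipy.spatial.transform import Rotation as R
def quat(az,tilt,jaw=None):
    """tool z = horizontal az tilted `tilt` off straight down; jaws horizontal, across az."""
    h=np.array([np.cos(az),np.sin(az),0]); z=np.sin(tilt)*h+np.array([0,0,-np.cos(tilt)])
    x=np.array([-np.sin(az),np.cos(az),0])
    M=np.c_[x,np.cross(z,x),z]; q=R.from_matrix(M)
    q2=q*R.from_euler('z',np.pi)
    return [np.roll(v.as_quat(),1) for v in (q,q2)], z
def pick(pos,qs):
    best=None
    for q in qs:
        j=inverse_kinematics(list(pos),list(q))
        if j is not None:
            d=np.abs(np.array(j)-T.current_joints()).max()
            if best is None or d<best[0]: best=(d,list(q),np.round(j,2))
    return best
E
python3 - <<'E'
from h import *
D=np.pi/180
for n,tin in enumerate([(0.40,0.27,0.24)]):
    qs,z=quat(20*D,20*D); b=pick(tin,qs); print(b)
    r.move_to(list(tin),b[1])
    im=vision.snapshot("wrist"); cv2.imwrite("pics/w1.png",im[:,:,::-1])
    for t in ["tin","finished_tin","lid_top"]:
        print(t,[(np.round(d["at"],3),round(d["score"],2)) for d in models.mark_of(t,"wrist")])
# red bar direction from top camera
k=vision.get_calibration("top");im=vision.snapshot("top").astype(int)
def back(px,z):
    q=k["orientation"];M=R.from_quat(np.r_[q[1:],q[0]])
    d=M.apply(np.c_[(px[:,0]-k["cx"])/k["fx"],(px[:,1]-k["cy"])/k["fy"],np.ones(len(px))]);o=np.array(k["position"])
    return (o+d*((z-o[2])/d[:,2:]))[:,:2]
for nm,m,z in [("bar",(im[...,0]>150)&(im[...,1]<70)&(im[...,2]<70),.350)]:
    ys,xs=np.nonzero(m); w=back(np.c_[xs,ys].astype(float),z).astype(np.float32)
    (cx,cy),s,a=cv2.minAreaRect(w*1000); print(nm,len(xs),cx,cy,s,a)
# tool position for the placing poses
for az in (-5,-8):
    for p in [(.62,-.037,.1),(.4,0,.15)]: print(pick(p,quat(az*D,40*D)[0]))
for az in (-10,80): print(az,pick((.479,.367,.04),quat(az*D,40*D)[0]))
print(T.current_t())
E
```

```text
(np.float64(1.2872380788130717), [np.float64(0.09960050292505124), np.float64(0.5648625214636236), np.float64(0.8067072841115989), np.float64(0.14224425972292407)], array([ 0.48, -0.04,  1.92, -0.06,  0.92, -1.41]))
tin [(array([0.476, 0.367, 0.001]), 0.86)]
finished_tin [(array([ 0.502,  0.162, -0.   ]), 0.72)]
lid_top [(array([0.478, 0.368, 0.098]), 0.6)]
bar 345 479.95245361328125 -137.9396514892578 (108.39756774902344, 21.763885498046875) 81.38947296142578
None
(np.float64(1.0443222073148108), [np.float64(0.2521637004065659), np.float64(0.6928140728731602), np.float64(0.6348471327716557), np.float64(0.23106545963812636)], array([-0.31, -0.2 ,  2.49,  0.72,  0.21, -2.45]))
None
(np.float64(0.768505558324285), [np.float64(0.2581258787970478), np.float64(0.7091950233717694), np.float64(0.616493828342348), np.float64(0.22438540312543234)], array([-0.23, -0.19,  2.49,  0.37,  0.16, -2.  ]))
-10 None
80 (np.float64(1.2375727194322936), [np.float64(-0.3407186534216101), np.float64(0.9361168066628591), np.float64(-0.08189960831908932), np.float64(0.029809019626209195)], array([ 0.15,  0.45,  2.11,  1.18,  0.72, -0.66]))
3.225
```

View pics/w1.png

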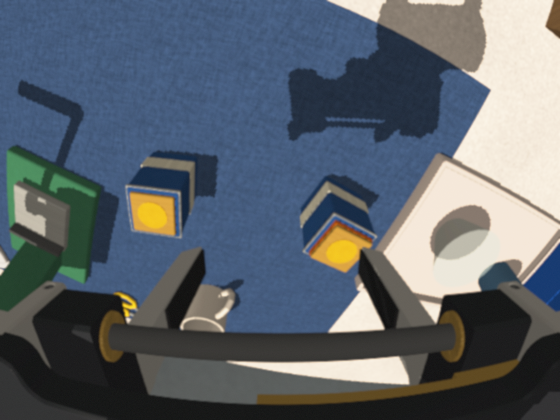

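The wrist picture shows an orange seal under the lid of the right-hand tin (340,240), so that tin at (0.478, 0.367) is the proud one. The left tin at (155,205) is closed. Next I'll check reachability.

```bash
cat >> h.py <<'E'
def fish(px,z):
    k=vision.get_calibration("wrist");q=k["orientation"];M=R.from_quat(np.r_[q[1:],q[0]])
    u=(px-[k["cx"],k["cy"]])/[k["fx"],k["fy"]];a=np.linalg.norm(u,axis=1)+1e-9
    d=M.apply(np.c_[u*(np.sin(a)/a)[:,None],np.cos(a)]);o=np.array(k["position"])
    return (o+d*((z-o[2])/d[:,2:]))[:,:2]
def rect(t,z):
    for g in models.regions_of(t,"wrist")[:2]:
        ys,xs=np.nonzero(g["pixels"]); c,s,a=cv2.minAreaRect((fish(np.c_[xs,ys].astype(float),z)*1000).astype(np.float32))
        print(t,round(g["score"],2),"c",np.round(c),"size",np.round(s),"ang",round(a,1))
D=np.pi/180
E
python3 - <<'E'
from h import *
vision.snapshot("wrist"); rect("lid_top",.099); rect("finished_tin",.09); rect("anvil",.045)
p=(.40,.0,.24); qs,z=quat(-8*D,25*D); b=pick(p,qs); print(b[2])
r.move_to(list(p),b[1])
im=vision.snapshot("wrist"); cv2.imwrite("pics/w2.png",im[:,:,::-1])
rect("anvil",.045)
for t in ["press","anvil","ram","lever_grip","lever_hinge"]:
    print(t,[(np.round(d["at"],3),round(d["score"],2)) for d in models.mark_of(t,"wrist")])
print(T.current_t())
E
```

```text
lid_top 0.88 c [475. 364.] size [58. 58.] ang 79.4
finished_tin 0.58 c [483. 166.] size [105.  78.] ang 10.5
anvil 0.81 c [626. -40.] size [117. 126.] ang 79.0
anvil 0.61 c [762. -65.] size [185. 532.] ang 72.0
[-0.2  -0.24  2.1   0.03  0.85 -1.64]
anvil 0.96 c [626. -37.] size [105. 123.] ang 81.0
press [(array([ 0.621, -0.034,  0.   ]), 0.96)]
anvil [(array([ 0.627, -0.036,  0.043]), 0.97)]
ram [(array([ 0.622, -0.035,  0.187]), 0.95), (array([ 0.726,  0.252, -0.002]), 0.75)]
lever_grip []
lever_hinge []
4.825
```

View pics/w2.png

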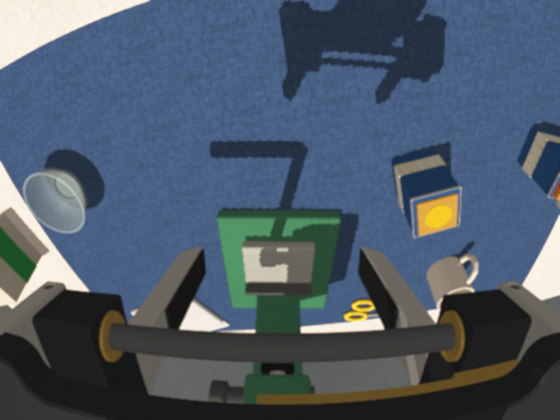

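The plate's front edge runs about (219,212) to (340,210), the steel table's front edge about (243,240) to (314,241), and the dark fence is at row ~288. I'll back-project these edges, then go for the tin.

Run:
```python
from h import *
f=lambda P,z: fish(np.array(P,float),z)
def rep(n,a):
    d=a[1]-a[0]; print(n,"mid",np.round(a.mean(0),4),"len",round(np.linalg.norm(d),4),"yaw",round(np.degrees(np.arctan2(d[1],d[0]))-90,1))
rep("plate front",f([(219,211),(340,210)],.02))
rep("plate right side",f([(340,210),(326,306)],.02))
for z in (.04,.046,.052): rep(f"anvil front {z}",f([(243,240),(314,241)],z))
rep("anvil sideR",f([(314,241),(311,284)],.046)); 
# grasp
az,tl=80*D,34*D; qs,zt=quat(az,tl); c=np.array([.477,.367,.035])
g=c-zt*.006-.006*np.array([np.cos(az),np.sin(az),0])   # grasp a little toward the gripper side
pre=g-zt*.13
q=list(qs[1]); print(inverse_kinematics(list(pre),q),inverse_kinematics(list(g),q))
r.move_to(list(pre),q)
vision.snapshot("wrist"); rect("lid_top",.099)
print([(np.round(d["at"],3),round(d["score"],2)) for t in("tin","lid_top") for d in models.mark_of(t,"wrist")],T.current_t())
```

```text
plate front mid [ 0.5343 -0.0221] len 0.1604 yaw -7.2
plate right side mid [0.6572 0.0438] len 0.2273 yaw -96.9
anvil front 0.04 mid [ 0.5697 -0.0282] len 0.0954 yaw -8.9
anvil front 0.046 mid [ 0.5637 -0.0273] len 0.0935 yaw -8.9
anvil front 0.052 mid [ 0.5578 -0.0264] len 0.0917 yaw -8.9
anvil sideR mid [0.6175 0.0136] len 0.0935 yaw -96.5
[ 0.03640339  0.20899218  2.0092797   0.74688391  0.93547062 -0.24963049] [ 0.19281742  0.41332269  2.07268268  0.98507586  0.67676753 -0.431192  ]
lid_top 0.63 c [478. 364.] size [54. 52.] ang 79.9
[(array([0.478, 0.369, 0.   ]), 0.7), (array([0.478, 0.367, 0.098]), 0.81)] 6.2833
```

Run:
```python
from h import *
az,tl=80*D,34*D; qs,zt=quat(az,tl); q=list(qs[1]); h=np.array([np.cos(az),np.sin(az),0])
c=np.array([.478,.367,.036]); g=c-zt*.006-.006*h
print(r.move_l(list(g),vel=.12,guard=8), T.current_ee_pos()-g)
gripper_to(.05,35); print("opening",T.current_opening())
f0=T.current_wrist_force()
p=T.current_ee_pos(); r.move_l([p[0],p[1],p[2]+.06],vel=.1); r.hold(.2)
print("dF",T.current_wrist_force()-f0,T.current_opening())
r.move_l([p[0],p[1],p[2]+.2],vel=.2)
# to the front of the press
ap=-7.5*D; qs2,zp=quat(ap,tl); tgt=[.43,-.01,.25]
for qq in qs2: print(inverse_kinematics(tgt,list(qq)))
im=vision.snapshot("scene"); cv2.imwrite("pics/s3.png",im[:,:,::-1]); print(T.current_t(),T.current_joints())
```

```text
False [ 0.00031223 -0.00011059  0.00046757]
opening 0.06020065477066618
dF [ 1.03172672  2.27729049 -7.39795793] 0.06012146889130898
[-0.23606406 -0.26047885  2.15807368  0.09645958  0.65540158 -1.73464362]
[-0.23606406 -0.26047885  2.15807368  0.09645958  0.65540158  1.40694904]
9.9833 [0.19222997 0.15402656 1.80876508 0.64589528 1.04813019 0.07340263]
```

View pics/s3.png

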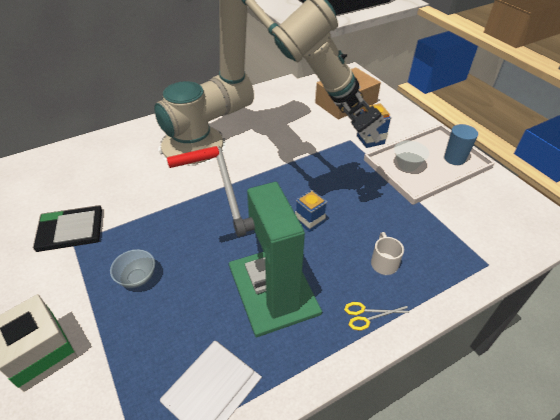

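Run:
```python
from h import *
ap=-7.5*D; X=np.array([np.cos(ap),np.sin(ap),0]); qs,zp=quat(ap,34*D); q=list(qs[1])
A=np.array([.624,-.0355,0])
def tcp(x,z): # tin centre x in anvil frame, bottom z
    return A+X*(x-.0094)+np.array([0,0,z+.0413])
r.move_to(list(tcp(-.2,.20)),q)
r.move_l(list(tcp(-.2,.062)),vel=.15)
print("ins",r.move_l(list(tcp(-.010,.062)),vel=.1,guard=6),T.current_t())
print("down",r.move_l(list(tcp(-.010,.034)),vel=.02,guard=4)); p=T.current_ee_pos(); print("table z",p[2]-.0413)
r.move_l(list(p+[0,0,.002]),vel=.03)
print("fence",r.move_l(list(p+[0,0,.002]+X*.025),vel=.02,guard=4)); p2=T.current_ee_pos(); print("tin x at contact",(p2-A)@X+.0094, T.current_wrist_force())
im=vision.snapshot("scene"); cv2.imwrite("pics/s4.png",im[150:380,180:400,::-1].repeat(2,0).repeat(2,1)); print(T.current_t())
```

```text
ins False 14.8833Traceback (most recent call last):
  File "<stdin>", line 9, in <module>
plant.PlanningError: the arm cannot follow that straight line within its joint ranges
```

Run:
```python
from h import *
ap=-7.5*D; X=np.array([np.cos(ap),np.sin(ap),0]); q=list(quat(ap,34*D)[0][1])
A=np.array([.624,-.0355,0])
def tcp(x,z): return A+X*(x-.0094)+np.array([0,0,z+.0413])
for zb in (.036,.038,.040,.042,.044):
    try: print("down",zb,r.move_l(list(tcp(-.010,zb)),vel=.02,guard=4)); break
    except r.PlanningError: print("no",zb)
p=T.current_ee_pos(); print("table z",p[2]-.0413,T.current_joints())
r.move_l(list(p+[0,0,.002]),vel=.03)
print("fence",r.move_l(list(p+[0,0,.002]+X*.022),vel=.02,guard=4)); p2=T.current_ee_pos(); print("tin x at contact",(p2-A)@X+.0094, T.current_wrist_force())
im=vision.snapshot("scene"); cv2.imwrite("pics/s4.png",im[150:380,180:400,::-1].repeat(2,0).repeat(2,1)); print(T.current_t())
```

```text
down 0.036 True
table z 0.04125509563299641 [-0.18901599  0.26863246  2.16203886  0.27403561  0.1227537   1.25024464]
fence True
tin x at contact 0.0012465410848783668 [ 0.78855416  0.94388211 -0.02435446]
16.9083
```

View pics/s4.png

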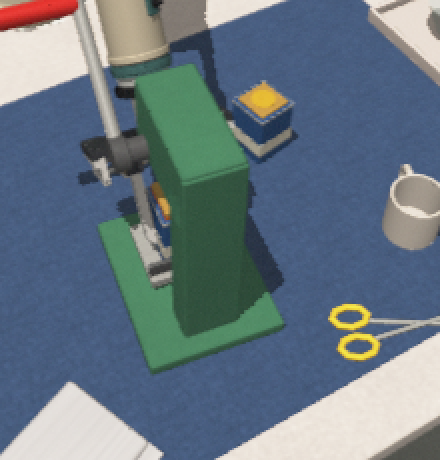

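The crop shows the tin under the head at about (160,210), with nothing touching the lever. Fence contact came at a predicted x of 1.2 mm, against an ideal of 1.5 mm. Setting it down now.

Run:
```python
from h import *
ap=-7.5*D; X=np.array([np.cos(ap),np.sin(ap),0])
p=T.current_ee_pos()-X*.0005
for d in (.006,.004,.0025):
    try: print("down",d,r.move_l(list(p-[0,0,d]),vel=.015,guard=3)); break
    except r.PlanningError: print("no",d)
print(T.current_ee_pos()[2]-.0413)
gripper_to(.094); r.hold(.3); p=T.current_ee_pos()
print("out",r.move_l(list(p-X*.19),vel=.12,guard=6))
r.move_l(list(p-X*.21+[0,0,.14]),vel=.2)
im=vision.snapshot("wrist"); cv2.imwrite("pics/w5.png",im[:,:,::-1])
rect("lid_top",.145);rect("anvil",.043)
for t in ["tin","lid_top","anvil","ram"]:
    print(t,[(np.round(d["at"],3),round(d["score"],2)) for d in models.mark_of(t,"wrist")])
vision.snapshot("scene"); vision.snapshot("top")
for c in("scene","top"): print(c,[(np.round(d["at"],3),round(d["score"],2)) for d in models.mark_of("lever_grip",c)])
print(T.current_t())
```

```text
down 0.006 True
0.04158618248148839Traceback (most recent call last):
  File "<stdin>", line 9, in <module>
plant.PlanningError: the arm cannot follow that straight line within its joint ranges
```

Run:
```python
from h import *
ap=-7.5*D; X=np.array([np.cos(ap),np.sin(ap),0]); zp=quat(ap,34*D)[1]
p=T.current_ee_pos(); print(T.current_opening(),T.current_wrist_force())
print("back",r.move_l(list(p-zp*.025),vel=.06,guard=6)); p=T.current_ee_pos()
for dx,dz in [(.17,0),(.17,.01),(.17,.02)]:
    try: print("out",r.move_l(list(p-X*dx+[0,0,dz]),vel=.12,guard=6)); break
    except r.PlanningError: print("no",dz)
else: raise SystemExit
r.move_l(list(p-X*.21+[0,0,.12]),vel=.2)
im=vision.snapshot("wrist"); cv2.imwrite("pics/w5.png",im[:,:,::-1])
rect("lid_top",.145);rect("anvil",.043)
for t in ["tin","lid_top","anvil","ram"]:
    print(t,[(np.round(d["at"],3),round(d["score"],2)) for d in models.mark_of(t,"wrist")])
vision.snapshot("scene"); vision.snapshot("top")
for c in("scene","top"): print(c,[(np.round(d["at"],3),round(d["score"],2)) for d in models.mark_of("lever_grip",c)])
print(T.current_t())
```

```text
0.09394253691431856 [0.52951781 0.37226477 0.67831782]
back False
out False
lid_top 0.57 c [616. -35.] size [48. 57.] ang 82.5
anvil 0.61 c [625. -38.] size [103. 107.] ang 82.7
tin [(array([ 0.627, -0.034,  0.046]), 0.85)]
lid_top [(array([ 0.627, -0.038,  0.139]), 0.82)]
anvil []
ram [(array([ 0.626, -0.034,  0.189]), 0.92)]
scene [(array([ 0.48 , -0.139,  0.348]), 0.8), (array([ 0.626, -0.04 ,  0.042]), 0.64)]
top [(array([ 0.484, -0.138,  0.344]), 0.86), (array([0.731, 0.256, 0.   ]), 0.18)]
21.75
```

View pics/w5.png

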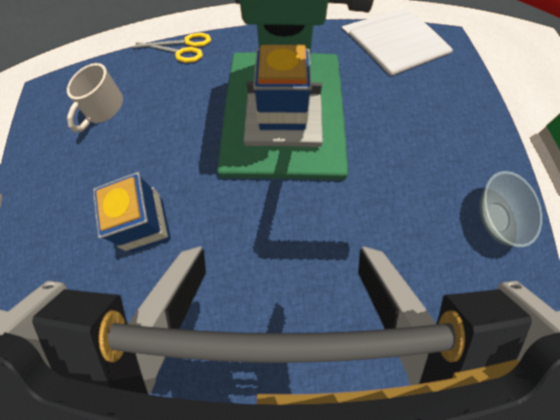

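The wrist view shows the tin standing square and centred: tin front centre at column ~284, table front edge from 246 to 322. The orange seal still shows, and the gripper is clear. Next is the lever.

```bash
cat >> h.py <<'E'
ap=-7.5*D; X=np.array([np.cos(ap),np.sin(ap),0]); Y=np.array([-X[1],X[0],0])
G=np.array([.4815,-.1385,.344]); H=G+X*.130; H[2]=.235; L=.17; PH0=np.arctan2(.109,.130)
def at(lv,dz=0.): # TCP with closed fingertips on top of the bar at lever angle lv
    f=PH0-lv; return H-X*L*np.cos(f)+np.array([0,0,L*np.sin(f)+.012+r.nose_length+dz])
E
python3 - <<'E'
from h import *
qs,_=quat(ap+np.pi/2,0.)
p=T.current_ee_pos()
r.move_l([p[0]-.02,p[1],.30],vel=.25)
gripper_to(0.0)
b=pick(at(0,.05),qs); print(b[2]); q=b[1]
for lv in (0,.5,1.0,1.3): print(lv,at(lv),inverse_kinematics(list(at(lv)),q) is not None)
for way in (at(0,.07)-X*.05,at(0,.05)): r.move_to(list(way),q)
r.hold(.2); f0=np.array(T.current_wrist_force()); np.save("f0.npy",f0); np.save("q.npy",q)
print("touch",r.move_l(list(at(0,-.006)),vel=.03,guard=1.5)); r.hold(.1)
print("dz at contact",T.current_ee_pos()-at(0),T.current_wrist_force()-f0,T.current_t())
E
```

```text
[-0.42  0.11  1.23 -0.    1.79 -0.29]
0 [ 0.48123382 -0.13846496  0.38122511] True
0.5 [ 0.44512721 -0.13371143  0.30540001] True
1.0 [ 0.44948216 -0.13428477  0.22139743] True
1.3 [ 0.47149492 -0.13718281  0.17569633] True
touch True
dz at contact [-3.23976419e-04  6.15676383e-05  1.35547599e-04] [-1.44529079 -1.29117288  3.3544818 ] 27.2333
```

Run:
```python
from h import *
f0=np.load("f0.npy"); lv=0.
while lv<1.3:
    lv+=.05 if lv<.5 else .02 if lv<.8 else .01
    s=r.move_l(list(at(lv)),vel=.06,guard=9)
    f=T.current_wrist_force()-f0; tan=f[2]*np.cos(PH0-lv)
    print(round(lv,2),s,np.round(f,1),round(tan,1))
    if tan>16.5: break
    if lv>.25 and tan<1.5: print("lost contact?"); break
r.hold(.15); f=T.current_wrist_force()-f0; print("held",f,f[2]*np.cos(PH0-lv),T.current_ee_pos()-at(lv),T.current_t()); np.save("lv.npy",lv)
im=vision.snapshot("scene"); cv2.imwrite("pics/s6.png",im[100:380,130:410,::-1].repeat(2,0).repeat(2,1))
```

```text
0.05 False [-3.6  1.1  5.4] 4.3
0.1 False [-5.5  0.5  5.4] 4.5
0.15 False [-6.9  1.4  6.8] 5.8
0.2 False [-6.   1.6  6.8] 6.0
0.25 False [-6.3  0.9  6.8] 6.1
0.3 False [-5.2  1.   5.5] 5.1
0.35 False [-6.   0.9  6.1] 5.7
0.4 False [-6.2 -0.   4.6] 4.4
0.45 False [-5.5  0.1  4.3] 4.2
0.5 False [-3.7  0.   5.1] 5.0
0.55 False [-3.3 -2.   5.1] 5.0
0.57 False [-3.6 -0.   4. ] 4.0
0.59 False [-3.5 -0.3  4.6] 4.6
0.61 False [-3.3 -1.   3.9] 3.9
0.63 False [-3.9 -0.9  4. ] 4.0
0.65 False [-4.1 -0.6  3.7] 3.7
0.67 False [-4.5 -0.7  3.9] 3.9
0.69 False [-3.8 -1.6  3.8] 3.8
0.71 False [-2.8 -0.9  4.8] 4.8
0.73 False [-3.4 -1.4  5.4] 5.4
0.75 False [-4.  -1.6  4.3] 4.3
0.77 False [-3.3 -2.1  4.7] 4.7
0.79 False [-4.  -0.1  4.5] 4.5
0.81 False [-3.5 -0.6  4. ] 4.0
0.82 False [-3.9 -1.2  4.8] 4.8
0.83 False [-4.6 -0.3  4.3] 4.2
0.84 False [-4.8 -0.3  4.4] 4.3
0.85 False [-3.7  0.2  4.4] 4.3
0.86 False [-4.3 -0.3  4.2] 4.1
0.87 False [-4.8 -0.7  4.4] 4.3
0.88 False [-4.6 -0.6  4.2] 4.2
0.89 False [-4.9 -0.2  5. ] 4.9
0.9 False [-5.1 -0.9  4.9] 4.8
0.91 False [-4.5  0.1  4.5] 4.4
0.92 False [-4.5  
[... 176 characters left out ...]
98 False [-3.9  0.2  4.7] 4.5
0.99 False [-5.2  0.1  7.5] 7.2
1.0 False [-5.9  0.5  9.7] 9.2
1.01 False [-7.5  0.3 10.3] 9.8
1.02 False [-7.2  0.4 11.2] 10.6
1.03 False [-7.3 -0.6 11.1] 10.4
1.04 False [-7.   0.1 11.7] 11.0
1.05 False [-7.3 -0.3 11. ] 10.3
1.06 False [-7.9 -0.1 11.2] 10.5
1.07 False [-7.8 -0.4 11.9] 11.0
1.08 False [-7.3 -0.5 11.5] 10.7
1.09 False [-8.6 -0.4 10.9] 10.1
1.1 False [-9.  -0.1 11. ] 10.1
1.11 False [-8.1 -0.6 10.9] 10.0
1.12 False [-8.7  0.3 11.1] 10.1
1.13 False [-9.4  0.6 10.8] 9.8
1.14 False [-10.1  -0.2  13.9] 12.5
1.15 False [-11.8   0.8  19.4] 17.4
held [-12.42371503   0.57899971  18.6422874 ] 16.768164627158257 [-0.00254992  0.00024857  0.00198317] 42.325
```

View pics/s6.png

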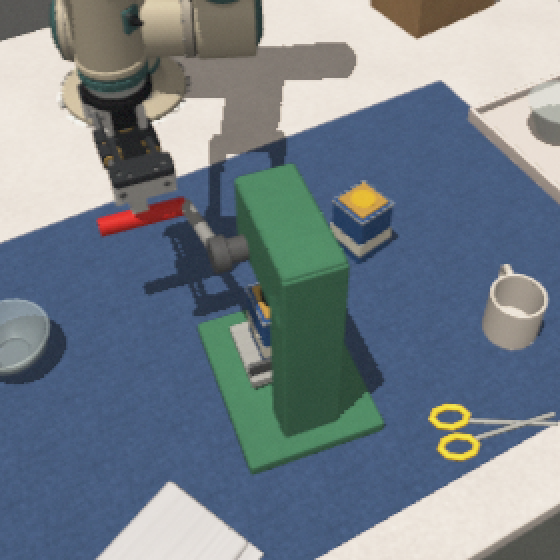

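The scene crop shows the lever down with the fingertips on the red handle at (150,212), and the tin in place. Force held near 10 N while the lid went in, then rose steeply to 17–22 N at 1.15 rad, so the lid is home. Easing the lever back up.

Run:
```python
from h import *
f0=np.load("f0.npy"); lv=float(np.load("lv.npy"))
while lv>0:
    lv=max(0,lv-(.02 if lv>1.05 else .06))
    r.move_l(list(at(lv)),vel=.07)
    f=T.current_wrist_force()-f0; print(round(lv,2),np.round(f,1),end="; ")
print(T.current_t())
r.move_l(list(at(0,.004)),vel=.02); r.hold(.2); print(T.current_wrist_force()-f0)
r.move_l(list(at(0,.07)),vel=.08); r.move_l(list(at(0,.09)-X*.12),vel=.2)
q=list(quat(ap,25*D)[0][1]); b=pick((.38,.0,.26),quat(ap,25*D)[0]); r.move_to([.38,.0,.26],b[1])
im=vision.snapshot("wrist"); cv2.imwrite("pics/w7.png",im[:,:,::-1])
rect("lid_top",.136)
for t in ["tin","lid_top","ram"]:
    print(t,[(np.round(d["at"],3),round(d["score"],2)) for d in models.mark_of(t,"wrist")])
im=vision.snapshot("scene"); vision.snapshot("top")
for c in("scene","top"):
  for t in ("lever_grip","finished_tin","cup","bowl"): print(c,t,[(np.round(d["at"],3),round(d["score"],2)) for d in models.mark_of(t,c)][:2])
print(T.current_t())
```

```text
1.13 [-4.7  0.4  5.3]; 1.11 [-4.4  0.   4.7]; 1.09 [-3.1 -0.7  5.7]; 1.07 [-4.1 -0.5  5.6]; 1.05 [-3.5  0.3  5.2]; 1.03 [-2.5  0.6  5.7]; 0.97 [-1.   0.7  5.3]; 0.91 [1.  1.1 5.7]; 0.85 [ 2.1 -0.1  5.1]; 0.79 [ 2.7 -0.2  5.3]; 0.73 [2.3 0.2 4.5]; 0.67 [ 1.8 -0.5  4.2]; 0.61 [-1.6  0.3  4.2]; 0.55 [-1.5  1.1  4.7]; 0.49 [-0.8  0.2  4.1]; 0.43 [-1.8  0.3  3.6]; 0.37 [-1.   1.3  3.9]; 0.31 [-0.6  0.6  3. ]; 0.25 [-0.3  0.3  3.9]; 0.19 [-0.8 -0.3  2.4]; 0.13 [-1.  -0.1  2.8]; 0.07 [-1.   0.5  2.7]; 0.01 [-0.5  0.5  3.4]; 0 [-0.5 -0.3  2.9]; 49.0833
[-0.05562909 -0.93244612 -0.47940563]
tin []
lid_top []
ram []
scene lever_grip [(array([ 0.481, -0.135,  0.344]), 0.94), (array([0.504, 0.166, 0.002]), 0.45)]
scene finished_tin [(array([ 0.506,  0.163, -0.001]), 0.61)]
scene cup [(array([ 0.73 ,  0.253, -0.001]), 0.64)]
scene bowl [(array([ 0.451, -0.335, -0.001]), 0.77)]
top lever_grip [(array([ 0.485, -0.14 ,  0.34 ]), 0.97)]
top finished_tin [(array([ 0.506,  0.166, -0.002]), 0.71)]
top cup [(array([0.729, 0.258, 0.001]), 0.93)]
top bowl [(array([ 0.451, -0.336,  0.002]), 0.79)]
53.3
```

View pics/w7.png

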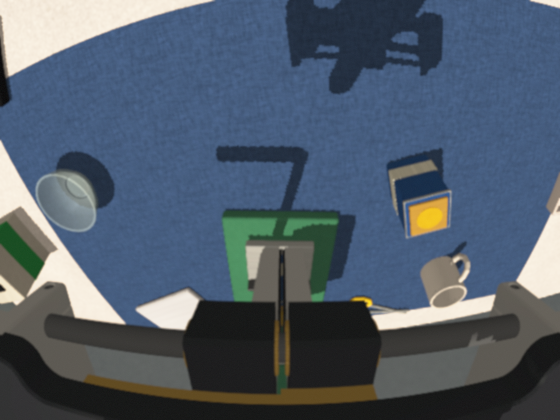

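The closed fingers hide the tin at about (280,270). I'll open the gripper, turn the wrist half a turn and look again.

Run:
```python
from h import *
gripper_to(.09)
q=list(quat(ap,34*D)[0][1]); p=[.40,-.005,.22]; r.move_to(p,q)
im=vision.snapshot("wrist"); cv2.imwrite("pics/w8.png",im[:210,140:420,::-1].repeat(2,0).repeat(2,1))
rect("lid_top",.136)
for t in ["tin","lid_top","ram"]:
    print(t,[(np.round(d["at"],3),round(d["score"],2)) for d in models.mark_of(t,"wrist")])
print(T.current_t(),T.current_joints())
```

```text
lid_top 0.8 c [622. -36.] size [49. 53.] ang 82.2
tin [(array([ 0.628, -0.033,  0.044]), 0.57), (array([ 0.622, -0.035,  0.187]), 0.21)]
lid_top [(array([ 0.628, -0.037,  0.133]), 0.97)]
ram []
57.5333 [-0.24761431 -0.28905155  2.25400734  0.1173851   0.58957103  1.37614903]
```

View pics/w8.png

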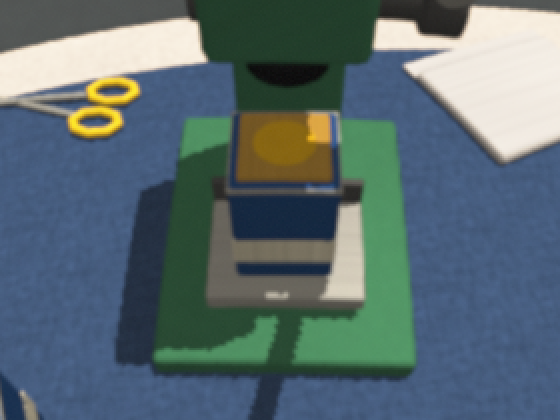

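The crop shows the lid flush with no orange seal. The tin is square and centred (front face from 231 to 338, table from 207 to 362), up against the fence, and nothing touches it. Handing in.

```bash
python3 -c "
from plant import r
r.sign_off()"
```

```text
the job is handed in; nothing more can be done
```

I closed the proud tin in the press and handed the job in at about 57.5 s. The hand-in gives no verdict, so these are my own checks.

- **Placing:** I picked out the tin by the orange seal under its lid and stood it squarely against the fence. Contact came within about 0.3 mm of where the fence should be. I then let go and backed out.
- **Pressing:** I pushed the lever down with closed fingertips. The force held at about 10 N while the lid went in, then rose steeply to 17–22 N at about 1.15 rad. The range depends on whether sideways force is counted; the upper figure is above the 16–20 N proof band but well below 35 N.
- **Lever return:** I eased the lever up with the fingertips on it all the way. The handle was last seen at its rest position.
- **Last look:** No seal shows, and the lid top is about 133 mm above the work surface, which fits a closed lid. The tin is centred and square, and the gripper is clear.
- **Bystanders:** The finished tin, cup and bowl were found within about 4 mm of their starting places, which is the networks' accuracy.

**What failed on the way:** Two straight-line moves were refused because the wrist was near its joint limit, and I replaced them with slightly different lines. The first wrist picture after pressing was blocked by the closed fingers, so I took it again.

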